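# Lay out the stripped vacuum cleaner parts on their outlines

## Task

Four parts have been taken out of the vacuum cleaner: the big wheel, the small roller, the filter cassette and the orange latch bar. Lay each one flat, right way up, on the foam pad that shows its own dark outline, covering the outline squarely (the long parts turned to lie along theirs), and let go. Leave the oil bottle and the tape roll where they stand.

Things in the scene. Friction and masses are not known exactly. Their poses are not given: they have to be found in the camera images.
- wheel: Big castor wheel lying flat, dark grey tyre with a white hub disc on top: 60 mm diameter, 26 mm high, about 90 g. Loose. Origin: centre of its underside; z is up.
- roller: Small guide roller lying flat, dark grey tyre with a yellow hub disc on top: 38 mm diameter, 24 mm high, about 40 g. Loose. Origin: centre of its underside; z is up.
- filter: Filter cassette, a rectangular blue frame with white pleated paper on top: 90 mm long (own x) by 44 mm wide (own y), 24 mm high, about 80 g. Loose. Origin: centre of its underside; z is up. Same shape turned by half a turn.
- latch: Orange latch bar with round ends and black grip ribs on top: 76 mm long (own x) by 24 mm wide (own y), 22 mm high, about 30 g. Loose. Origin: centre of its underside; z is up. Same shape turned by half a turn.
- pad_wheel: Fixed pale grey-green to whitish square foam pad 110 x 110 mm, 4 mm thick, lying on the bench, with a dark disc 66 mm in diameter printed in its middle: the place of the big wheel. Origin: centre of the pad's underside; the outline is centred on it. z is up. Its yaw does not matter.
- pad_roller: Fixed pale grey-green to whitish square foam pad 110 x 110 mm, 4 mm thick, lying on the bench, with a dark disc 44 mm in diameter printed in its middle: the place of the small roller. Origin: centre of the pad's underside; the outline is centred on it. z is up. Its yaw does not matter.
- pad_filter: Fixed pale grey-green to whitish square foam pad 110 x 110 mm, 4 mm thick, lying on the bench, with a dark rectangle 96 x 50 mm printed in its middle: the place of the filter cassette. Origin: centre of the pad's underside; the outline is centred on it. z is up. The rectangle's long side runs along the pad's own x.
- pad_latch: Fixed pale grey-green to whitish square foam pad 110 x 110 mm, 4 mm thick, lying on the bench, with a dark round-ended bar 82 x 30 mm printed in its middle: the place of the latch bar. Origin: centre of the pad's underside; the outline is centred on it. z is up. The bar's long side runs along the pad's own x.
- oil_bottle: Bystander, to be left alone: small upright white oil bottle with a blue label, 32 mm diameter, 95 mm high, loose. Origin: centre of its underside.
- tape: Bystander, to be left alone: roll of black tape lying flat, 60 mm diameter with a 38 mm hole, 19 mm high, loose. Origin: centre of its underside.
Not all that is in view belongs to the job. Leave any purple look-alike of the wheel alone.

How it is judged:
By the outcome, as a careful person would: the job done as asked, in the order asked, and still so for the second after the job is handed in, with the robot touching nothing.
It also fails if it takes over 115 s, if anything falls off the work surface, if the arm or the gripper's body presses on something with over 40 N, if the wrist force passes 120 N, or if a joint passes its speed limit or range.

## Robot

A 7-joint arm with a two-finger parallel gripper is mounted at the origin on the work surface. World frame = base frame: x ahead of the robot, y to its left, z up, the work surface at z = 0. Lengths are in m, angles in degrees, forces in N, time in s.
With the tool pointing down it reaches from about 0.425 to 0.875 m from the base axis. Payload 4.7 kg.
Tool frame: the origin (TCP) lies between the finger pads; the fingertips stand 8 mm ahead of it and the grasp point (between the pads) lies 11 mm behind it; x points along the fingers, z is the direction in which the jaws open and shut, and the axes are right-handed (so a half turn about x gives the same grasp; the last joint's range is limited). The gripper opens to 87 mm and grips with 3 to 60 N. Pads are 19 mm wide; open, the fingers measure 117 mm over their backs; the gripper's body (75 mm by 190 mm) begins 51 mm behind the grasp point.
Start: joints at [72.141, 18.392, -4.016, 83.108, 1.295, 78.541, -3.26], TCP at [0.208, -0.616, 0.231] pointing down, gripper open.
Joint ranges: [-163.93, 163.93], [-17.29, 119.83], [-79.2, 71.16], [3.27, 140.29], [-89.18, 269.18], [5.43, 117.66], [-154.24, 154.24]. Speed limits (degrees/s): [147.25, 147.25, 180, 180, 180, 180, 180].

## Interface

Orientations are given as [roll, pitch, yaw] about the fixed x, y, z axes, in that order (R = Rz(yaw) Ry(pitch) Rx(roll)).
In Python, from cell import telemetry, vision, sign_off gives the robot as it stands. The module is installed in compiled form; this text tells all that it offers.
- The arm moves only by the tool drive_tool, never from a script. Its arguments are lists of equal length, an entry for each row: "offset": the shift along the tool's x, y, z in m, a list of three; "angular": the turn, a rotation vector about the tool's x, y, z in rad, a list of three. A call has 1 to 10 rows; each row is the pose to reach, as a shift and turn from the pose measured when the call began, along the tool's axes at that moment; what a row does not reach only later rows make up. A row lasts 1/8 s, in which the tool goes at most 62.5 mm and 10.7 degrees, less where a joint would pass 70% of its speed; a pose out of reach is approached as far as the arm can. A call with a gripper value outside its range is refused whole. "fingers" is the closure, from -1 (fully open) to 1 (shut), set as the call begins (left out, the last holds). The fingers move at their own pace and stop on an object; "squeeze" is the grip in N (left out, the last holds). Time passes only in rows, so rows that repeat a pose let the fingers close. It gives the time, the measured TCP pose, the force and the opening at its end, in the units of the state.
- telemetry.get_obs(): the state, without advancing time (a new reading comes with each control period).
- vision.read_camera(name): name is "side" or "top" or "wrist"; returns a dict with "pixels" (400x640x3 uint8, red, green, blue), "intrinsics" (3x3 intrinsics, pixels), "world_from_camera" (4x4, takes a point from camera to world coordinates); the wrist camera has in their place "T_tool_cam" (4x4, takes a point from camera to tool coordinates, whose origin is the TCP and whose axes are the tool frame's). Camera axes: x right, y up, looking along -z (the intrinsics and any distortion apply to the point x, -y, -z); pixel columns grow to the right and rows downward; lengths in m; the calibration is good to about 2 mm. A picture is of the moment at which its call begins: read the wrist's pose just before it. There is no depth.
- sign_off(): hands the job in, once; it reports no verdict.
The state is a dict: "time_s": time; "qpos": joint angles; "joint_velocities": joint speeds; "effort": joint torques, N m; "tool_pos": TCP position; "tool_rot": TCP orientation; "force": force on the tool from outside, world axes, zero at the start; "wrist_torque": the same for the moment, N m; "grip_width": finger opening in m.
Only numpy, scipy, OpenCV 4.12 (cv2) and the standard library are available. Lean on these libraries where they do the work, as an engineer would, in place of code of your own. Each camera call takes 0.05 s, during which the arm holds its last target.

## Working session

There is one attempt and no reset: what is moved stays moved. The work goes in short steps, Python scripts to look and compute and a tool call to move; the robot and the scene stay as the last step left them, time stands still between calls to the robot, and variables do not carry over. Pictures are saved under pics/ and viewed, and the job is handed in when it is done.

Besides the shell and the picture viewer there is one more tool, called by a JSON object that holds its "method" and its "body", one argument or row to a line. drive_tool: Moves the arm, as the interface text tells. Its arguments: {"type":"object","properties":{"offset":{"type":"array"},"angular":{"type":"array"},"fingers":{"type":"number"},"squeeze":{"type":"number"}},"required":["offset","angular"]}

```bash
mkdir -p pics; python3 - <<'E'
from cell import telemetry, vision
import cv2,numpy as np
o=telemetry.get_obs()
for k,v in o.items(): print(k,np.round(v,4).tolist())
for n in ["top","side","wrist"]:
    c=vision.read_camera(n)
    cv2.imwrite(f"pics/{n}0.png",c["pixels"][:,:,::-1])
    print(n,[ (k,np.round(v,4).tolist()) for k,v in c.items() if k!="pixels"])
E
```

```text
time_s 0.0
qpos [72.1403, 18.4383, -4.0163, 83.1769, 1.2961, 78.5405, -3.2599]
joint_velocities [0.0164, -0.0434, 0.0529, 0.009, -0.0102, 0.0485, 0.0453]
effort [0.0007, -49.1284, -0.4036, -31.2532, -0.0639, 0.0438, 0.0002]
tool_pos [0.2078, -0.6153, 0.2295]
tool_rot [-176.5344, 89.8894, 112.1361]
force [0.1838, 0.3743, 0.3095]
wrist_torque [-0.032, -0.0007, 0.0332]
grip_width 0.087
top [('intrinsics', [[372.4902, 0.0, 322.5655], [0.0, 372.4902, 195.1564], [0.0, 0.0, 1.0]]), ('world_from_camera', [[0.0229, 0.9871, -0.1584, 0.3582], [-0.9997, 0.0209, -0.0142, 0.0021], [-0.0107, 0.1586, 0.9873, 0.9801], [0.0, 0.0, 0.0, 1.0]])]
side [('intrinsics', [[497.9096, 0.0, 318.3393], [0.0, 497.9096, 199.2389], [0.0, 0.0, 1.0]]), ('world_from_camera', [[-0.8858, 0.3108, -0.3445, 0.0718], [-0.4639, -0.5838, 0.6663, 0.8853], [0.0059, 0.75, 0.6614, 0.9], [0.0, 0.0, 0.0, 1.0]])]
wrist [('intrinsics', [[331.1658, 0.0, 316.6906], [0.0, 331.1658, 201.3258], [0.0, 0.0, 1.0]]), ('T_tool_cam', [[-0.0003, 0.246, -0.9693, -0.1543], [0.0001, 0.9693, 0.246, 0.0676], [1.0, -0.0, -0.0003, 0.0008], [0.0, 0.0, 0.0, 1.0]])]
```

View pics/top0.png

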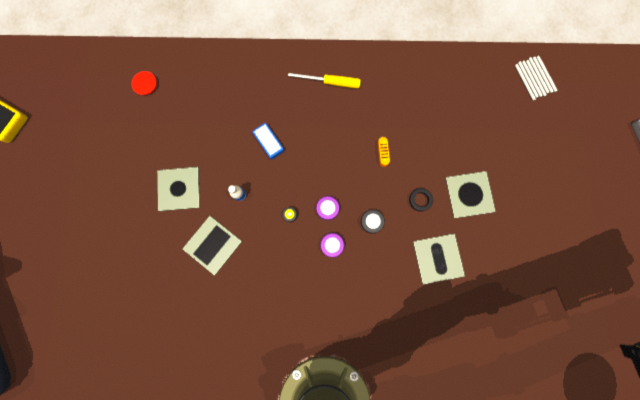

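View pics/side0.png

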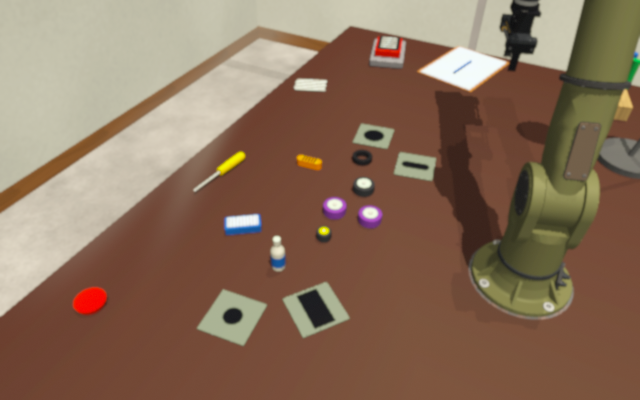

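View pics/wrist0.png

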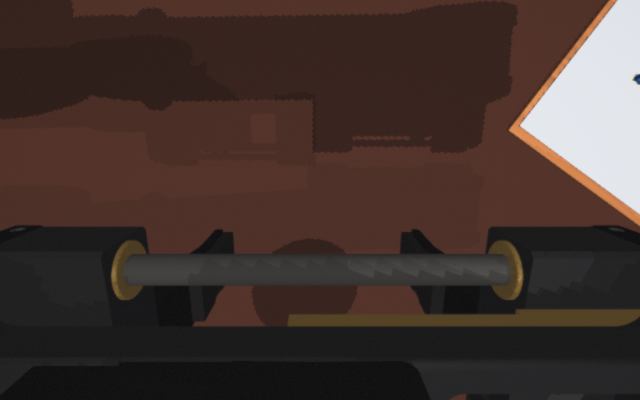

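Top view: wheel (373,221), roller (290,214), filter (268,141), latch (384,151). The pads are wheel (470,194), roller (178,188), filter (212,245) and latch (439,259). The purple look-alikes are at (327,208) and (332,245), the tape at (421,199) and the bottle at (236,191). The wrist view shows only bench and the clipboard. Next I'll measure positions from the top and side views.

```bash
cat > h.py <<'E'
import numpy as np,cv2
from cell import telemetry,vision
from scipy.spatial.transform import Rotation as R
def cam(n):
    if n=="wrist":
        o=telemetry.get_obs(); c=vision.read_camera(n)
        T=np.eye(4);T[:3,:3]=R.from_euler('xyz',o["tool_rot"],degrees=True).as_matrix();T[:3,3]=o["tool_pos"]
        return c["pixels"],c["intrinsics"],T@c["T_tool_cam"]
    c=vision.read_camera(n); return c["pixels"],c["intrinsics"],c["world_from_camera"]
def cast(p,K,T,z):
    p=np.atleast_2d(np.asarray(p,float))
    d=np.c_[(p[:,0]-K[0,2])/K[0,0],-(p[:,1]-K[1,2])/K[1,1],-np.ones(len(p))]@T[:3,:3].T
    return T[:3,3]+d*((z-T[2,3])/d[:,2])[:,None]
def proj(X,K,T):
    q=(np.atleast_2d(X)-T[:3,3])@T[:3,:3]
    return np.c_[K[0,2]+K[0,0]*q[:,0]/-q[:,2],K[1,2]-K[1,1]*q[:,1]/-q[:,2]]
def blobs(mask,K,T,z,amin=15):
    """rectify blobs onto plane z: centroid, minAreaRect in mm"""
    out=[]
    cs,_=cv2.findContours(mask.astype(np.uint8),cv2.RETR_EXTERNAL,cv2.CHAIN_APPROX_NONE)
    for c in cs:
        if cv2.contourArea(c)<amin: continue
        w=cast(c[:,0,:],K,T,z)[:,:2]*1000
        (cx,cy),(a,b),th=cv2.minAreaRect(w.astype(np.float32))
        if a<b: a,b,th=b,a,th+90
        m=cv2.moments(w.astype(np.float32).reshape(-1,1,2))
        px=c[:,0,:].mean(0)
        out.append((px.round(0).tolist(),[round(m['m10']/m['m00'],1),round(m['m01']/m['m00'],1)],[round(cx,1),round(cy,1)],[round(a,1),round(b,1)],round((th+90)%180-90,1)))
    return out
def masks(im):
    h=cv2.cvtColor(im,cv2.COLOR_RGB2HSV); H,S,V=[h[...,i].astype(int) for i in range(3)]
    return dict(pad=(H>25)&(H<50)&(S>20)&(S<90)&(V>130), yellow=(H>24)&(H<36)&(S>150)&(V>120), orange=(H>10)&(H<24)&(S>170)&(V>150),
      blue=(H>95)&(H<125)&(S>100)&(V>60), white=(S<40)&(V>170), dark=(V<75), purple=(H>135)&(H<160)&(S>80))
E
python3 - <<'E'
from h import *
im,K,T=cam("top")
m=masks(im)
for k,z in dict(pad=.004,yellow=.024,orange=.022,blue=.024,white=.026,dark=.004,purple=.026).items():
    print(k)
    for b in blobs(m[k][:330],K,T,z):
        if b[0][1]>100 and 150<b[0][0]<520: print("  ",b)
v=im[185:205,460:482].mean(2);print(v[9].round(), m['dark'].sum())
E
```

```text
pad
   ([438.0, 258.0], [356.3, -285.6], [356.3, -285.7], [110.3, 109.1], 11.8)
   ([211.0, 245.0], [377.8, 301.9], [377.9, 302.2], [110.0, 109.9], 53.6)
   ([470.0, 195.0], [525.7, -373.2], [525.9, -373.3], [109.5, 109.3], 9.9)
   ([178.0, 189.0], [524.6, 403.5], [525.0, 403.1], [110.1, 107.6], 5.7)
yellow
   ([289.0, 214.0], [461.5, 101.2], [461.8, 101.4], [23.5, 20.7], 2.0)
   ([385.0, 160.0], [607.8, -145.7], [607.5, -146.5], [21.2, 13.5], -88.8)
   ([383.0, 141.0], [661.6, -140.5], [662.1, -141.2], [21.3, 13.8], -88.9)
orange
   ([384.0, 153.0], [640.1, -141.9], [634.1, -142.9], [82.3, 29.0], 5.8)
blue
   ([241.0, 196.0], [506.2, 224.9], [505.0, 227.1], [29.5, 13.1], -35.0)
   ([268.0, 141.0], [656.3, 164.9], [656.4, 164.9], [94.7, 45.4], 35.8)
white
   ([332.0, 245.0], [384.2, -10.7], [383.7, -11.0], [35.6, 35.2], -88.7)
   ([373.0, 221.0], [447.6, -114.4], [448.2, -114.9], [38.7, 35.8], 0.3)
   ([327.0, 207.0], [480.1, 2.7], [480.6, 3.7], [36.4, 36.1], 1.2)
   ([233.0, 191.0], [518.5, 251.2], [516.9, 250.6], [30.6, 17.2], 21.4)
   ([267.0, 139.0], [658.9, 166.8], [658.8, 166.8
[... 160 characters left out ...]
.9, 154.4], -72.7)
   ([211.0, 245.0], [378.0, 302.7], [377.9, 302.7], [90.5, 44.4], -36.3)
   ([295.0, 214.0], [467.2, 84.6], [462.7, 88.3], [37.4, 17.1], -2.0)
   ([420.0, 199.0], [509.8, -242.5], [510.1, -242.8], [61.1, 58.8], -88.8)
   ([246.0, 189.0], [527.4, 220.0], [525.7, 222.0], [30.0, 18.7], 3.1)
   ([470.0, 194.0], [526.5, -374.2], [526.5, -374.0], [60.4, 59.3], 24.2)
   ([178.0, 188.0], [525.4, 404.2], [525.5, 404.1], [37.6, 37.3], -61.1)
purple
   ([332.0, 245.0], [384.8, -11.0], [385.0, -11.0], [61.0, 57.9], -88.7)
   ([327.0, 208.0], [479.2, 2.6], [478.8, 3.0], [60.5, 58.6], -43.8)
[40. 40. 39. 38. 40. 41. 40. 40. 38. 40. 36. 40. 39. 39. 40. 39. 40. 39.
 37. 38. 38. 39.] 20760
```

```bash
python3 -c "
import cv2
a=cv2.imread('pics/top0.png')[120:290,150:510]
cv2.imwrite('pics/top0z.png',cv2.resize(a,None,fx=2.2,fy=2.2,interpolation=cv2.INTER_CUBIC))"
```

```text
(no output)
```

View pics/top0z.png

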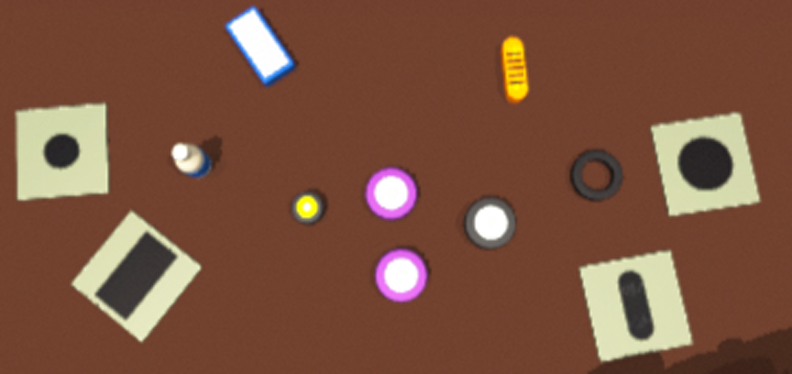

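Measured sizes match the given ones: pads 110 mm, filter 94.7x45.4, purple rings about 60. I'll write a goal helper that converts a world pose to tool offsets.

```bash
cat >> h.py <<'E'
def state():
    o=telemetry.get_obs()
    M=R.from_euler('xyz',o["tool_rot"],degrees=True).as_matrix()
    return o,M
def goal(x,y,z,jaw=None,wrap=True):
    """offset and rotvec for tool-down pose, jaw angle deg (mod 180) in world"""
    o,M=state(); p=np.array(o["tool_pos"])
    cur=np.degrees(np.arctan2(M[1,2],M[0,2]))
    if jaw is None: jaw=cur
    d=(jaw-cur+90)%180-90 if wrap else (jaw-cur+180)%360-180
    a=np.radians(cur+d); X=np.array([0,0,-1.]);Z=np.array([np.cos(a),np.sin(a),0]);Y=np.cross(Z,X)
    Mg=np.c_[X,Y,Z]
    rv=R.from_matrix(M.T@Mg).as_rotvec()
    print("t",round(o["time_s"],2),"p",p.round(4).tolist(),"jaw",round(cur,1),"turn",round(d,1),"q7",round(o["qpos"][6],1),"w",round(o["grip_width"],4),"F",np.round(o["force"],1).tolist())
    print("   offset",(M.T@(np.array([x,y,z])-p)).round(4).tolist(),"ang",rv.round(4).tolist())
E
python3 - <<'E'
from h import *
goal(.448,-.115,.2)
goal(.448,-.115,.2,90)
im,K,T=cam("side")
m=masks(im)
for k,z in dict(pad=.004,yellow=.024,orange=.022,blue=.024,white=.026,purple=.026).items():
    print(k)
    for b in blobs(m[k],K,T,z):
        if 140<b[0][1]<345 and 150<b[0][0]<450: print("  ",b)
E
```

```text
t 0.2 p [0.2079, -0.6155, 0.2299] jaw -71.3 turn 0.0 q7 -3.3 w 0.087 F [-0.7, 0.5, -0.5]
   offset [0.0303, 0.3877, -0.3973] ang [0.0, -0.0012, 0.0001]
t 0.2 p [0.2079, -0.6155, 0.2299] jaw -71.3 turn -18.7 q7 -3.3 w 0.087 F [-0.7, 0.5, -0.5]
   offset [0.0303, 0.3877, -0.3973] ang [0.3258, -0.0012, 0.0003]
pad
   ([232.0, 317.0], [525.9, 405.0], [525.9, 405.0], [111.2, 110.6], -83.7)
   ([315.0, 309.0], [378.4, 303.9], [378.4, 303.8], [111.1, 110.2], -36.4)
   ([276.0, 239.0], [561.6, 164.8], [561.3, 164.4], [20.7, 17.7], -62.0)
   ([370.0, 213.0], [393.0, -33.2], [392.7, -32.9], [27.1, 23.2], 28.0)
   ([334.0, 204.0], [491.8, -19.8], [491.3, -20.7], [29.6, 24.2], 28.0)
   ([364.0, 183.0], [458.3, -140.1], [458.0, -139.2], [44.4, 42.8], -61.9)
   ([415.0, 166.0], [357.1, -283.9], [357.0, -284.2], [112.7, 110.6], -78.2)
yellow
   ([323.0, 230.0], [463.4, 99.7], [463.3, 99.8], [28.9, 26.2], 82.5)
   ([231.0, 162.0], [828.0, -25.1], [828.3, -22.8], [115.7, 36.2], 83.4)
orange
   ([309.0, 162.0], [630.2, -133.1], [631.4, -132.5], [89.9, 56.5], 5.4)
blue
   ([278.0, 262.0], [508.2, 243.6], [507.6, 243.5], [32.0, 28.1], 39.7)
   ([242.0, 227.0], [640.9, 190.5], [652.0, 178.1], [90.8, 60.2], 35.4)
white
   ([278.0, 253.0], [525.2, 214.5], [524.0, 217.3], [33.1, 22.5], -48.9)
   ([276.0, 239.0], [549.5, 182.4], [549.2, 182.1], [20.2, 17.2], -62.0)
   ([242.0, 220.0], [660.4, 166.4], [660.2, 166.3], [75.9, 38.4], 35.7)
   ([370.0, 213.0], [385.4, -11.8], [385.5, -12.2], [42.0, 36.2], -66.2)
   ([334.0, 204.0], [481.7, 1.6], [482.0, 2.0], [39.3, 37.2], -62.0)
   ([364.0, 183.0], [449.1, -115.8], [449.5, -115.9], [39.1, 36.9], -62.0)
   ([206.0, 181.0], [836.5, 83.5], [836.6, 83.8], [91.7, 8.7], 83.1)
purple
   ([370.0, 216.0], [381.8, -0.0], [380.5, -0.6], [83.1, 61.6], -65.8)
   ([334.0, 208.0], [476.0, 13.3], [475.1, 12.9], [81.6, 60.4], -62.8)
```

{"method": "drive_tool", "body": {
  "offset": [
    [0.003,0.04,-0.04],
    [0.007,0.085,-0.088],
    [0.01,0.13,-0.132],
    [0.013,0.173,-0.176],
    [0.017,0.217,-0.22],
    [0.02,0.26,-0.265],
    [0.023,0.303,-0.31],
    [0.027,0.346,-0.354],
    [0.03,0.387,-0.397],
    [0.03,0.387,-0.397]
  ],
  "angular": [
    [0,0,0],
    [0,0,0],
    [0,0,0],
    [0,0,0],
    [0,0,0],
    [0,0,0],
    [0,0,0],
    [0,0,0],
    [0,0,0],
    [0,0,0]
  ],
  "fingers": -1,
  "squeeze": 20
}}

```text
time_s: 1.5
tool_pos: [0.4491, -0.1102, 0.2006]
tool_rot: [143.6, 89.9, 72.8]
force: [0.3, -0.8, 0.1]
grip_width: 0.087
```

```bash
python3 - <<'E'
from h import *
im,K,T=cam("wrist")
cv2.imwrite("pics/w1.png",im[:,:,::-1])
m=masks(im)
for b in blobs(m['white'],K,T,.026,80): print(b)
for b in blobs(m['purple'],K,T,.026,80): print(b)
goal(.4484,-.1151,.012)
E
```

```text
([400.0, 301.0], [358.1, -241.4], [359.4, -241.7], [37.6, 33.3], -70.7)
([206.0, 212.0], [385.3, -11.5], [385.1, -11.5], [38.4, 37.6], -70.8)
([320.0, 188.0], [448.5, -115.2], [448.7, -115.2], [37.6, 37.3], -70.7)
([570.0, 185.0], [534.2, -353.5], [530.5, -355.9], [101.8, 93.9], -80.1)
([217.0, 117.0], [481.2, 2.1], [481.5, 2.5], [37.8, 37.3], -70.8)
([209.0, 209.0], [389.9, -13.3], [389.2, -14.0], [66.2, 58.3], -44.8)
([219.0, 117.0], [482.1, -0.3], [482.2, -0.6], [62.4, 57.9], -70.8)
t 1.55 p [0.448, -0.1135, 0.2004] jaw -71.0 turn 0.0 q7 -58.4 w 0.0869 F [-0.5, -0.4, 0.1]
   offset [0.1884, -0.0001, 0.0017] ang [0.0, -0.0005, 0.0001]
```

View pics/w1.png

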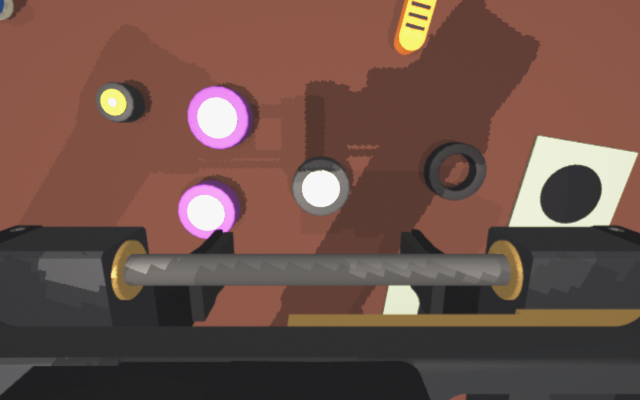

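The wrist view puts the wheel hub at (320,188), which is (448.5,-115.2) and agrees with top and side to 1 mm. Descending and gripping.

{"method": "drive_tool", "body": {
  "offset": [
    [0.04,0,0.0017],
    [0.085,0,0.0017],
    [0.13,0,0.0017],
    [0.16,0,0.0017],
    [0.18,0,0.0017],
    [0.188,0,0.0017],
    [0.188,0,0.0017],
    [0.188,0,0.0017]
  ],
  "angular": [
    [0,0,0],
    [0,0,0],
    [0,0,0],
    [0,0,0],
    [0,0,0],
    [0,0,0],
    [0,0,0],
    [0,0,0]
  ]
}}

```text
time_s: 2.55
tool_pos: [0.4492, -0.1157, 0.0133]
tool_rot: [54.3, 89.9, -16.8]
force: [0.0, -0.3, -0.6]
grip_width: 0.087
```

{"method": "drive_tool", "body": {
  "offset": [
    [0,0,0],
    [0,0,0],
    [0,0,0],
    [0,0,0],
    [0,0,0]
  ],
  "angular": [
    [0,0,0],
    [0,0,0],
    [0,0,0],
    [0,0,0],
    [0,0,0]
  ],
  "fingers": 1,
  "squeeze": 20
}}

```text
time_s: 3.18
tool_pos: [0.4492, -0.1155, 0.0135]
tool_rot: [55.8, 89.9, -15.3]
force: [-0.4, 0.4, 3.1]
grip_width: 0.0592
```

```bash
python3 - <<'E'
from h import *
goal(.5265,-.374,.12)
E
```

```text
t 3.17 p [0.4492, -0.1155, 0.0135] jaw -71.1 turn 0.0 q7 -66.6 w 0.0592 F [-0.4, 0.4, 3.1]
   offset [-0.1064, -0.0107, 0.2696] ang [0.0, 0.0006, -0.0009]
```

{"method": "drive_tool", "body": {
  "offset": [
    [-0.03,0,0],
    [-0.075,0,0.01],
    [-0.106,-0.002,0.04],
    [-0.106,-0.003,0.085],
    [-0.106,-0.005,0.13],
    [-0.106,-0.007,0.175],
    [-0.106,-0.009,0.22],
    [-0.106,-0.0105,0.255],
    [-0.106,-0.0107,0.27],
    [-0.106,-0.0107,0.27]
  ],
  "angular": [
    [0,0,0],
    [0,0,0],
    [0,0,0],
    [0,0,0],
    [0,0,0],
    [0,0,0],
    [0,0,0],
    [0,0,0],
    [0,0,0],
    [0,0,0]
  ]
}}

```text
time_s: 4.42
tool_pos: [0.5263, -0.3743, 0.1189]
tool_rot: [148.0, 89.9, 76.9]
force: [0.3, 0.2, -0.9]
grip_width: 0.0592
```

```bash
python3 - <<'E'
from h import *
im,K,T=cam("wrist")
cv2.imwrite("pics/w2.png",im[:,:,::-1])
m=masks(im)
for b in blobs(m['dark'][:230],K,T,.004,80): print(b)
goal(.527,-.3742,.019)
E
```

```text
([314.0, 197.0], [537.3, -373.6], [531.6, -375.0], [84.7, 55.3], -72.9)
([139.0, 175.0], [498.6, -227.2], [500.2, -230.1], [40.0, 24.4], 37.2)
([179.0, 161.0], [522.9, -260.7], [519.9, -257.4], [56.5, 23.9], 35.3)
t 4.47 p [0.5265, -0.3729, 0.1191] jaw -71.0 turn 0.0 q7 -45.1 w 0.0593 F [-0.4, 0.4, -0.3]
   offset [0.1001, -0.0, 0.0015] ang [-0.0, -0.0013, -0.0007]
```

View pics/w2.png

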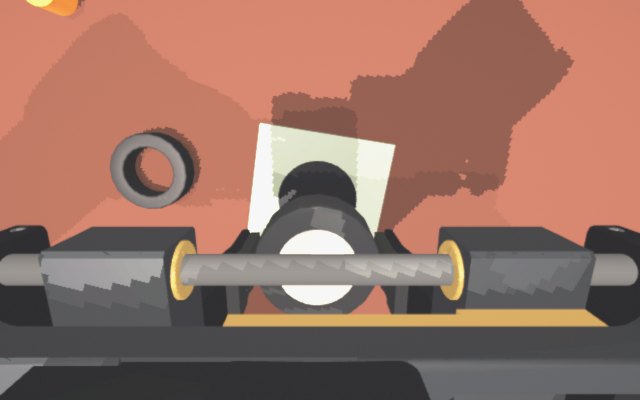

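The wheel is held at the jaw centre above its outline, which shows at (317,190). Lowering.

{"method": "drive_tool", "body": {
  "offset": [
    [0.03,0,0.0015],
    [0.06,0,0.0015],
    [0.08,0,0.0015],
    [0.092,0,0.0015],
    [0.098,0,0.0015],
    [0.101,0,0.0015],
    [0.101,0,0.0015],
    [0.101,0,0.0015]
  ],
  "angular": [
    [0,0,0],
    [0,0,0],
    [0,0,0],
    [0,0,0],
    [0,0,0],
    [0,0,0],
    [0,0,0],
    [0,0,0]
  ]
}}

```text
time_s: 5.48
tool_pos: [0.5275, -0.3745, 0.0188]
tool_rot: [103.5, 89.9, 32.5]
force: [1.0, 0.6, -1.6]
grip_width: 0.0589
```

{"method": "drive_tool", "body": {
  "offset": [
    [0,0,0],
    [0,0,0],
    [0,0,0],
    [0,0,0]
  ],
  "angular": [
    [0,0,0],
    [0,0,0],
    [0,0,0],
    [0,0,0]
  ],
  "fingers": -1
}}

```text
time_s: 5.98
tool_pos: [0.5275, -0.3745, 0.0189]
tool_rot: [97.6, 89.9, 26.6]
force: [-0.3, -0.7, -0.0]
grip_width: 0.0852
```

{"method": "drive_tool", "body": {
  "offset": [
    [-0.03,0,0],
    [-0.08,0,0],
    [-0.14,0,0],
    [-0.18,0,0],
    [-0.18,0,0]
  ],
  "angular": [
    [0,0,0],
    [0,0,0],
    [0,0,0],
    [0,0,0],
    [0,0,0]
  ]
}}

```text
time_s: 6.6
tool_pos: [0.5294, -0.3757, 0.2036]
tool_rot: [42.6, 89.5, -28.5]
force: [-0.2, 0.2, -0.5]
grip_width: 0.0871
```

```bash
python3 - <<'E'
from h import *
im,K,T=cam("wrist")
cv2.imwrite("pics/w3.png",im[:,:,::-1])
h=cv2.cvtColor(im,cv2.COLOR_RGB2HSV)
for b in blobs(((h[...,1]<40)&(h[...,2]>170))[:230],K,T,.030,80): print(b)
m=masks(im)
for b in blobs(m['dark'][:230],K,T,.004,80): print('d',b)
goal(.4624,.1004,.2)
E
```

```text
([312.0, 180.0], [533.6, -372.0], [532.5, -373.2], [101.5, 101.4], -80.1)
d ([559.0, 228.0], [571.7, -660.6], [570.1, -653.6], [155.8, 3.6], -71.2)
d ([75.0, 228.0], [391.4, -132.6], [394.4, -139.1], [152.6, 3.5], -71.2)
d ([319.0, 161.0], [554.2, -371.2], [551.9, -374.2], [47.8, 14.2], -84.2)
d ([177.0, 165.0], [498.9, -227.8], [500.8, -231.0], [39.1, 22.4], 38.1)
d ([209.0, 153.0], [524.2, -261.1], [522.1, -258.4], [53.3, 19.1], 38.9)
t 6.65 p [0.5281, -0.3751, 0.2008] jaw -71.0 turn 0.0 q7 -44.0 w 0.0871 F [-0.2, -0.4, -0.3]
   offset [-0.0002, 0.0925, -0.471] ang [0.0, 0.0028, -0.0033]
```

View pics/w3.png

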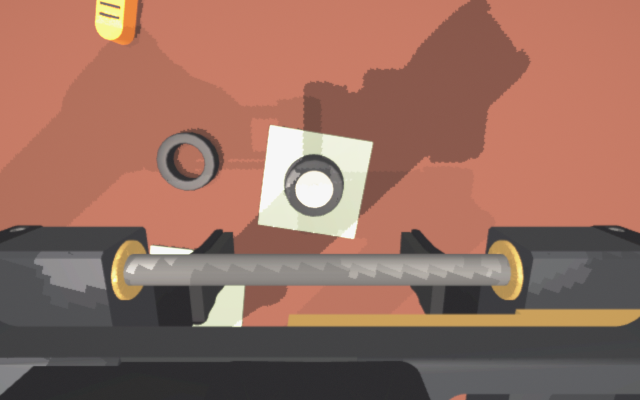

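The wheel sits on its pad at (314,187). I'll measure hub against pad, then move on.

```bash
python3 - <<'E'
from h import *
im,K,T=cam("wrist")
h=cv2.cvtColor(im,cv2.COLOR_RGB2HSV)
w=((h[...,1]<60)&(h[...,2]>170))
hub=np.zeros_like(w);hub[165:212,290:338]=w[165:212,290:338]
print(np.unique(im[160:215,285:345].reshape(-1,3)//40,axis=0,return_counts=True)[1].size)
n,l,s,c=cv2.connectedComponentsWithStats(w.astype(np.uint8))
print([ (s[i].tolist(),cast(c[i],K,T,.03)[0].round(4).tolist()) for i in range(1,n) if s[i,4]>200 and 250<c[i][0]<400])
p=cast([[269,125],[373,141],[355,239],[258,223]],K,T,.004);print(p.round(4),p.mean(0).round(4))
E
```

```text
21
[([259, 124, 117, 114, 7241], [0.5361, -0.3717, 0.03]), ([297, 170, 38, 37, 1134], [0.5277, -0.3755, 0.03]), ([349, 264, 42, 14, 383], [0.4628, -0.4607, 0.03])]
[[ 0.5698 -0.3102  0.004 ]
 [ 0.5895 -0.4178  0.004 ]
 [ 0.4815 -0.4383  0.004 ]
 [ 0.4642 -0.3296  0.004 ]] [ 0.5263 -0.374   0.004 ]
```

{"method": "drive_tool", "body": {
  "offset": [
    [0,0.008,-0.04],
    [0,0.018,-0.09],
    [0,0.03,-0.15],
    [0,0.041,-0.21],
    [0,0.053,-0.27],
    [0,0.065,-0.33],
    [0,0.075,-0.385],
    [0,0.085,-0.435],
    [0,0.092,-0.471],
    [0,0.092,-0.471]
  ],
  "angular": [
    [0,0,0],
    [0,0,0],
    [0,0,0],
    [0,0,0],
    [0,0,0],
    [0,0,0],
    [0,0,0],
    [0,0,0],
    [0,0,0],
    [0,0,0]
  ]
}}

```text
time_s: 7.95
tool_pos: [0.4592, 0.1038, 0.1975]
tool_rot: [-148.1, 89.9, 141.3]
force: [-1.3, 0.7, -0.6]
grip_width: 0.0871
```

```bash
python3 - <<'E'
from h import *
im,K,T=cam("wrist")
cv2.imwrite("pics/w4.png",im[:,:,::-1])
m=masks(im)
for b in blobs(m['yellow'][:230],K,T,.024,80): print('y',b)
for b in blobs(m['dark'][:230],K,T,.0,80): print('d',b)
goal(.4624,.1004,.012)
E
```

```text
y ([624.0, 94.0], [627.7, -143.2], [635.4, -143.0], [73.7, 23.0], 6.0)
d ([566.0, 227.0], [515.6, -204.6], [507.8, -172.5], [168.8, 16.3], -70.6)
d ([321.0, 169.0], [475.6, 103.6], [474.3, 103.3], [34.4, 12.5], -72.5)
d ([93.0, 211.0], [372.8, 308.2], [336.6, 325.7], [183.8, 76.5], -41.3)
d ([42.0, 15.0], [524.0, 405.2], [522.4, 404.7], [42.4, 32.2], -70.7)
t 8.0 p [0.4598, 0.1014, 0.1975] jaw -70.9 turn 0.0 q7 -85.2 w 0.0869 F [0.9, -0.6, -0.0]
   offset [0.1855, 0.0023, 0.0019] ang [0.0, -0.0005, 0.0012]
```

View pics/w4.png

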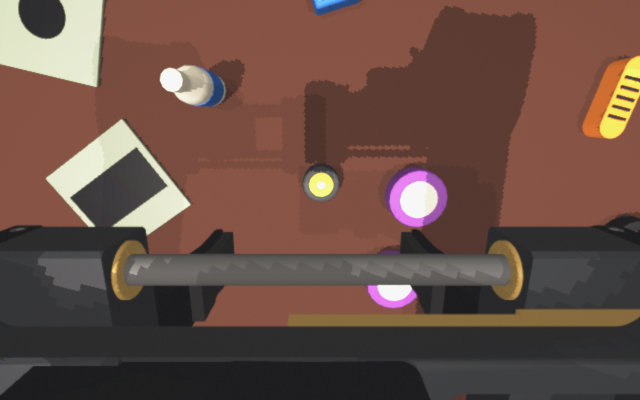

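```bash
python3 - <<'E'
from h import *
im,K,T=cam("wrist")
h=cv2.cvtColor(im,cv2.COLOR_RGB2HSV).astype(int)
print(h[185,310:334].tolist()[::4])
w=(h[...,0]>20)&(h[...,0]<40)&(h[...,1]>60)&(h[...,2]>120)
for b in blobs(w[:230],K,T,.024,40): print(b)
goal(.4624,.1004,.012)
E
```

```text
[[30, 112, 247], [30, 58, 247], [0, 0, 247], [30, 32, 247], [30, 112, 247], [31, 138, 224]]
([318.0, 184.0], [462.6, 99.9], [462.5, 100.0], [24.6, 24.3], 19.1)
([622.0, 93.0], [632.6, -142.8], [635.8, -142.9], [75.1, 24.0], 6.0)
t 8.05 p [0.4602, 0.1, 0.1976] jaw -71.0 turn 0.0 q7 -85.2 w 0.0869 F [0.1, 0.1, 0.3]
   offset [0.1856, 0.0024, 0.0004] ang [0.0, -0.0003, 0.0011]
```

The yellow hub at (318,184) gives (462.5,100.0), which agrees with the other cameras. I'll descend with the jaws partly closed so they clear the purple wheel.

{"method": "drive_tool", "body": {
  "offset": [
    [0.04,0.0023,0.0002],
    [0.085,0.0023,0.0002],
    [0.13,0.0023,0.0002],
    [0.16,0.0023,0.0002],
    [0.178,0.0023,0.0002],
    [0.1855,0.0023,0.0002],
    [0.1855,0.0023,0.0002],
    [0.1855,0.0023,0.0002]
  ],
  "angular": [
    [0,0,0],
    [0,0,0],
    [0,0,0],
    [0,0,0],
    [0,0,0],
    [0,0,0],
    [0,0,0],
    [0,0,0]
  ],
  "fingers": -0.4
}}

```text
time_s: 9.05
tool_pos: [0.4632, 0.1006, 0.0131]
tool_rot: [58.9, 89.9, -12.1]
force: [0.3, -0.3, 1.2]
grip_width: 0.0607
```

{"method": "drive_tool", "body": {
  "offset": [
    [0,0,0],
    [0,0,0],
    [0,0,0],
    [0,0,0],
    [0,0,0]
  ],
  "angular": [
    [0,0,0],
    [0,0,0],
    [0,0,0],
    [0,0,0],
    [0,0,0]
  ],
  "fingers": 1,
  "squeeze": 20
}}

```text
time_s: 9.68
tool_pos: [0.4634, 0.1006, 0.0134]
tool_rot: [55.5, 89.9, -15.6]
force: [0.4, 0.4, 3.4]
grip_width: 0.0372
```

```bash
python3 - <<'E'
from h import *
goal(.5257,.4042,.16)
goal(.5257,.4042,.16,0)
E
```

```text
t 9.68 p [0.4634, 0.1006, 0.0134] jaw -71.0 turn 0.0 q7 -97.7 w 0.0372 F [0.4, 0.4, 3.4]
   offset [-0.1467, 0.1578, -0.2667] ang [0.0, 0.0007, -0.001]
t 9.68 p [0.4634, 0.1006, 0.0134] jaw -71.0 turn 71.0 q7 -97.7 w 0.0372 F [0.4, 0.4, 3.4]
   offset [-0.1467, 0.1578, -0.2667] ang [-1.2396, 0.0012, -0.0004]
```

{"method": "drive_tool", "body": {
  "offset": [
    [-0.04,0,0],
    [-0.09,0,0],
    [-0.14,0.01,-0.02],
    [-0.16,0.035,-0.06],
    [-0.16,0.065,-0.11],
    [-0.16,0.095,-0.16],
    [-0.16,0.125,-0.21],
    [-0.155,0.148,-0.25],
    [-0.15,0.158,-0.267],
    [-0.147,0.158,-0.267]
  ],
  "angular": [
    [0,0,0],
    [0,0,0],
    [0,0,0],
    [0,0,0],
    [0,0,0],
    [0,0,0],
    [0,0,0],
    [0,0,0],
    [0,0,0],
    [0,0,0]
  ]
}}

```text
time_s: 10.92
tool_pos: [0.5246, 0.4063, 0.1591]
tool_rot: [-122.4, 89.9, 166.7]
force: [-0.3, 0.7, 0.1]
grip_width: 0.0372
```

```bash
python3 - <<'E'
from h import *
im,K,T=cam("wrist")
cv2.imwrite("pics/w5.png",im[:,:,::-1])
m=masks(im)
for b in blobs(m['dark'][:230],K,T,.004,80): print(b)
goal(.526,.4047,.0176)
E
```

```text
([453.0, 229.0], [532.0, 266.7], [532.3, 266.0], [102.5, 1.0], -70.8)
([181.0, 229.0], [444.5, 518.8], [444.4, 519.0], [100.6, 1.0], -70.8)
([316.0, 225.0], [492.2, 394.2], [493.0, 394.6], [50.2, 11.3], -70.8)
([324.0, 172.0], [543.8, 403.0], [543.7, 404.4], [30.0, 8.0], -86.6)
t 10.97 p [0.5251, 0.4044, 0.1589] jaw -71.0 turn 0.0 q7 -127.0 w 0.037 F [-0.0, -1.0, -1.1]
   offset [0.1413, 0.0012, -0.0001] ang [-0.0, 0.001, 0.0013]
```

View pics/w5.png

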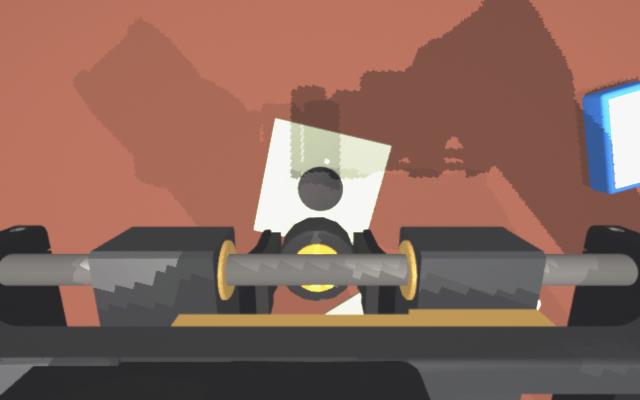

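```bash
python3 - <<'E'
from h import *
im,K,T=cam("wrist")
print(cast([320.3,188.5],K,T,.004).round(4))
goal(.5262,.4044,.0178)
E
```

```text
[[0.528  0.4007 0.004 ]]
t 11.03 p [0.5256, 0.4034, 0.1594] jaw -71.0 turn 0.0 q7 -127.0 w 0.0373 F [-0.2, 0.4, -1.1]
   offset [0.1416, 0.001, -0.001] ang [-0.0, 0.0018, 0.0007]
```

{"method": "drive_tool", "body": {
  "offset": [
    [0.04,0.0014,0],
    [0.085,0.0014,0],
    [0.115,0.0014,0],
    [0.132,0.0014,0],
    [0.139,0.0014,0],
    [0.1415,0.0014,0],
    [0.1415,0.0014,0],
    [0.1415,0.0014,0]
  ],
  "angular": [
    [0,0,0],
    [0,0,0],
    [0,0,0],
    [0,0,0],
    [0,0,0],
    [0,0,0],
    [0,0,0],
    [0,0,0]
  ]
}}

```text
time_s: 12.02
tool_pos: [0.5274, 0.4041, 0.0189]
tool_rot: [29.7, 89.9, -41.3]
force: [-0.5, -0.0, -0.4]
grip_width: 0.0372
```

{"method": "drive_tool", "body": {
  "offset": [
    [0,0,0],
    [0,0,0],
    [0,0,0],
    [0,0,0]
  ],
  "angular": [
    [0,0,0],
    [0,0,0],
    [0,0,0],
    [0,0,0]
  ],
  "fingers": -1
}}

```text
time_s: 12.52
tool_pos: [0.5274, 0.4041, 0.0188]
tool_rot: [26.6, 89.9, -44.4]
force: [0.2, -0.3, 0.2]
grip_width: 0.0693
```

{"method": "drive_tool", "body": {
  "offset": [
    [-0.03,0,0],
    [-0.08,0,0],
    [-0.14,0,0],
    [-0.18,0,0],
    [-0.18,0,0],
    [-0.18,0,0]
  ],
  "angular": [
    [0,0,0],
    [0,0,0],
    [0,0,0],
    [0,0,0],
    [0,0,0],
    [0,0,0]
  ]
}}

```text
time_s: 13.28
tool_pos: [0.5269, 0.4038, 0.1981]
tool_rot: [-4.0, 89.9, -75.0]
force: [-0.1, 0.3, -0.2]
grip_width: 0.0866
```

```bash
python3 - <<'E'
from h import *
im,K,T=cam("wrist")
cv2.imwrite("pics/w6.png",im[:,:,::-1])
h=cv2.cvtColor(im,cv2.COLOR_RGB2HSV).astype(int)
w=(h[...,0]>20)&(h[...,0]<40)&(h[...,1]>110)&(h[...,2]>120)
for b in blobs(w[:230],K,T,.028,40): print(b)
m=masks(im)
for b in blobs(m['blue'][:230],K,T,.024,40): print('b',b)
goal(.659,.1662,.2,-54.5)
goal(.3782,.3032,.2,53.6)
E
```

```text
([317.0, 188.0], [531.7, 404.4], [526.7, 402.6], [23.5, 23.1], 18.9)
b ([583.0, 135.0], [657.7, 173.0], [657.3, 173.0], [91.6, 56.5], 35.6)
t 13.32 p [0.5267, 0.4035, 0.1973] jaw -71.0 turn 16.5 q7 -126.1 w 0.0868 F [-0.6, -0.9, -0.3]
   offset [-0.0021, 0.048, 0.2674] ang [-0.2886, 0.0023, 0.0017]
t 13.32 p [0.5267, 0.4035, 0.1973] jaw -71.0 turn -55.4 q7 -126.1 w 0.0868 F [-0.6, -0.9, -0.3]
   offset [-0.0023, -0.1731, 0.0466] ang [0.9662, 0.003, 0.0001]
```

View pics/w6.png

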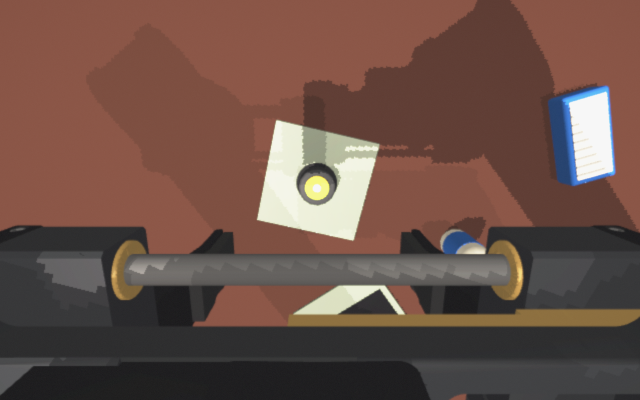

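The roller is on its pad at (317,188). Checking pad centre against it, then on to the filter.

```bash
python3 - <<'E'
from h import *
im,K,T=cam("wrist")
p=cast([[276,120],[379.5,144],[354,241],[257,219.5]],K,T,.004);print(p.round(4),p.mean(0).round(4))
E
```

```text
[[0.5748 0.4624 0.004 ]
 [0.5866 0.3537 0.004 ]
 [0.4777 0.341  0.004 ]
 [0.4667 0.4506 0.004 ]] [0.5265 0.4019 0.004 ]
```

{"method": "drive_tool", "body": {
  "offset": [
    [0,0.008,0.04],
    [0,0.017,0.09],
    [0,0.026,0.145],
    [0,0.036,0.2],
    [0,0.044,0.24],
    [0,0.048,0.267],
    [0,0.048,0.267],
    [0,0.048,0.267]
  ],
  "angular": [
    [-0.05,0,0],
    [-0.1,0,0],
    [-0.15,0,0],
    [-0.2,0,0],
    [-0.25,0,0],
    [-0.288,0,0],
    [-0.288,0,0],
    [-0.288,0,0]
  ]
}}

```text
time_s: 14.38
tool_pos: [0.6576, 0.1683, 0.1967]
tool_rot: [-93.1, 89.8, -147.6]
force: [0.2, 1.2, -0.3]
grip_width: 0.087
```

```bash
python3 - <<'E'
from h import *
im,K,T=cam("wrist")
cv2.imwrite("pics/w7.png",im[:,:,::-1])
m=masks(im)
for b in blobs(m['white'][:230],K,T,.024,80): print('w',b)
for b in blobs(m['blue'][:230],K,T,.024,80): print('b',b)
goal(.659,.1662,.012,-54.5)
im,K,T=cam("top")
cv2.imwrite("pics/t7.png",im[:,:,::-1])
m=masks(im)
for b in blobs(m['pad'],K,T,.004): print('p',b)
for b in blobs(m['yellow'],K,T,.028): print('y',b)
for b in blobs(m['white'],K,T,.03): print('w',b)
E
```

```text
w ([319.0, 184.0], [660.0, 165.5], [660.1, 165.6], [77.9, 34.8], 35.6)
w ([59.0, 150.0], [538.2, 391.1], [538.2, 391.4], [102.7, 101.9], 6.0)
w ([512.0, 84.0], [843.6, 76.9], [843.6, 73.2], [96.9, 6.7], 84.1)
w ([634.0, 4.0], [954.4, 34.1], [955.4, 34.4], [18.1, 7.2], -88.3)
b ([319.0, 182.0], [661.0, 166.3], [661.1, 166.3], [89.1, 43.7], 35.6)
t 14.43 p [0.6574, 0.1688, 0.1971] jaw -54.4 turn -0.1 q7 -86.8 w 0.0871 F [-0.3, 0.3, -0.7]
   offset [0.1851, 0.0003, 0.003] ang [0.0019, 0.0002, 0.0031]
p ([438.0, 259.0], [356.0, -286.1], [356.4, -285.6], [109.8, 109.1], 11.8)
p ([211.0, 245.0], [377.8, 301.8], [377.9, 302.2], [110.0, 109.9], 53.6)
p ([470.0, 195.0], [525.7, -373.3], [525.9, -373.1], [109.4, 109.2], 9.8)
p ([178.0, 189.0], [524.6, 403.5], [525.0, 403.1], [110.1, 107.6], 5.7)
y ([174.0, 186.0], [525.6, 404.0], [525.6, 404.1], [24.3, 21.0], 4.9)
y ([385.0, 160.0], [607.6, -146.5], [609.7, -146.6], [16.7, 15.2], 44.6)
y ([383.0, 141.0], [660.3, -139.9], [660.8, -140.6], [21.2, 13.7], -88.9)
y ([8.0, 119.0], [692.9, 866.9], [701.0, 866.4], [106.0, 51.4], 9.2)
y ([342.0, 80.0], [828.0, -32.2], [827.9, -30.6], [97.9, 25.3], 82.9)
w ([354.0, 376.0], [73.6, -68.2], [73.7, -68.3], [18.1, 16.8], 0.6)
w ([296.0, 374.0], [73.9, 69.3], [73.5, 69.6], [20.3, 19.3], 1.5)
w ([232.0, 191.0], [518.9, 251.8], [516.3, 251.6], [27.4, 14.1], 10.5)
w ([474.0, 192.0], [526.8, -374.6], [527.2, -374.0], [37.3, 35.9], -2.2)
w ([535.0, 76.0], [845.5, -553.0], [847.5, -552.5], [113.4, 71.5], 23.1)
w ([442.0, 2.0], [1067.1, -306.3], [1063.8, -308.4], [36.5, 18.6], -89.1)
w ([444.0, 19.0], [1013.4, -317.9], [1009.2, -294.6], [1123.1, 127.3], -89.1)
w ([80.0, 18.0], [1004.8, 716.9], [1004.0, 705.4], [483.7, 108.1], -89.1)
```

View pics/w7.png

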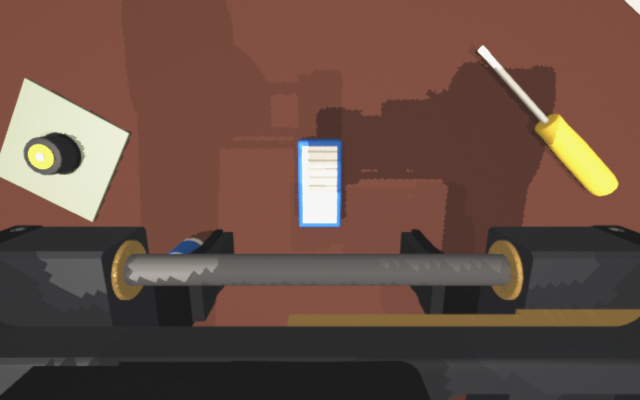

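Top view confirms both placements: wheel hub about 1 mm off its pad centre, roller likewise. The filter shows squared up at (319,183), giving (660.2,165.8) with yaw 35.6.

```bash
python3 - <<'E'
from h import *
goal(.6602,.1658,.012,-54.4)
E
```

```text
t 14.47 p [0.6576, 0.1689, 0.1974] jaw -54.4 turn -0.0 q7 -86.8 w 0.0867 F [-0.0, 0.3, 0.6]
   offset [0.1854, 0.0008, 0.0039] ang [0.0006, 0.0008, 0.0027]
```

{"method": "drive_tool", "body": {
  "offset": [
    [0.04,0.0007,0.0035],
    [0.085,0.0007,0.0035],
    [0.13,0.0007,0.0035],
    [0.16,0.0007,0.0035],
    [0.178,0.0007,0.0035],
    [0.1855,0.0007,0.0035],
    [0.1855,0.0007,0.0035],
    [0.1855,0.0007,0.0035]
  ],
  "angular": [
    [0,0,0],
    [0,0,0],
    [0,0,0],
    [0,0,0],
    [0,0,0],
    [0,0,0],
    [0,0,0],
    [0,0,0]
  ]
}}

```text
time_s: 15.48
tool_pos: [0.6607, 0.1666, 0.0134]
tool_rot: [-21.9, 89.9, -76.2]
force: [0.7, 0.3, 1.6]
grip_width: 0.0871
```

{"method": "drive_tool", "body": {
  "offset": [
    [0,0,0],
    [0,0,0],
    [0,0,0],
    [0,0,0],
    [0,0,0]
  ],
  "angular": [
    [0,0,0],
    [0,0,0],
    [0,0,0],
    [0,0,0],
    [0,0,0]
  ],
  "fingers": 1,
  "squeeze": 25
}}

```text
time_s: 16.1
tool_pos: [0.6607, 0.1665, 0.0133]
tool_rot: [-28.8, 89.9, -83.2]
force: [0.3, 0.6, -0.2]
grip_width: 0.0449
```

```bash
python3 - <<'E'
from h import *
goal(.3782,.3030,.2)
goal(.3782,.3030,.2,53.6,False)
E
```

```text
t 16.1 p [0.6607, 0.1665, 0.0133] jaw -54.4 turn 0.0 q7 -91.3 w 0.0449 F [0.3, 0.6, -0.2]
   offset [-0.187, -0.1502, -0.2752] ang [-0.0, 0.0015, 0.0008]
t 16.1 p [0.6607, 0.1665, 0.0133] jaw -54.4 turn 108.0 q7 -91.3 w 0.0449 F [0.3, 0.6, -0.2]
   offset [-0.187, -0.1502, -0.2752] ang [-1.8844, 0.0002, 0.0019]
```

{"method": "drive_tool", "body": {
  "offset": [
    [0,0,0],
    [0,0,0],
    [-0.03,0,0],
    [-0.08,0,0],
    [-0.13,0,0],
    [-0.17,0,0],
    [-0.187,0,0],
    [-0.187,0,0]
  ],
  "angular": [
    [0,0,0],
    [0,0,0],
    [0,0,0],
    [0,0,0],
    [0,0,0],
    [0,0,0],
    [0,0,0],
    [0,0,0]
  ]
}}

```text
time_s: 17.1
tool_pos: [0.6609, 0.167, 0.2006]
tool_rot: [4.0, 89.9, -50.3]
force: [-0.3, -0.4, -0.4]
grip_width: 0.0439
```

```bash
python3 - <<'E'
from h import *
goal(.3782,.3030,.2,53.6,False)
E
```

```text
t 17.1 p [0.6609, 0.167, 0.2006] jaw -54.4 turn 108.0 q7 -86.6 w 0.0439 F [-0.3, -0.4, -0.4]
   offset [0.0, -0.1505, -0.2752] ang [-1.8844, 0.0015, 0.0018]
```

{"method": "drive_tool", "body": {
  "offset": [
    [0,-0.01,-0.02],
    [0,-0.028,-0.05],
    [0,-0.045,-0.083],
    [0,-0.062,-0.115],
    [0,-0.08,-0.147],
    [0,-0.098,-0.18],
    [0,-0.116,-0.212],
    [0,-0.132,-0.242],
    [0,-0.144,-0.264],
    [0,-0.1505,-0.275]
  ],
  "angular": [
    [-0.1,0,0],
    [-0.28,0,0],
    [-0.46,0,0],
    [-0.64,0,0],
    [-0.82,0,0],
    [-1.0,0,0],
    [-1.18,0,0],
    [-1.36,0,0],
    [-1.54,0,0],
    [-1.7,0,0]
  ]
}}

```text
time_s: 18.35
tool_pos: [0.3762, 0.3024, 0.198]
tool_rot: [-155.1, 89.8, -111.7]
force: [0.5, 0.4, -1.7]
grip_width: 0.0439
```

```bash
python3 - <<'E'
from h import *
goal(.3782,.3030,.12,53.6)
E
```

```text
t 18.35 p [0.3762, 0.3024, 0.198] jaw 43.4 turn 10.2 q7 -2.0 w 0.0439 F [0.5, 0.4, -1.7]
   offset [0.078, -0.0009, 0.0021] ang [-0.1779, -0.0034, 0.0012]
```

{"method": "drive_tool", "body": {
  "offset": [
    [0.02,-0.0009,0.002],
    [0.05,-0.0009,0.002],
    [0.075,-0.0009,0.002],
    [0.078,-0.0009,0.002],
    [0.078,-0.0009,0.002]
  ],
  "angular": [
    [-0.1,-0.003,0],
    [-0.178,-0.003,0.001],
    [-0.178,-0.003,0.001],
    [-0.178,-0.003,0.001],
    [-0.178,-0.003,0.001]
  ]
}}

```text
time_s: 18.98
tool_pos: [0.3777, 0.3028, 0.1197]
tool_rot: [141.2, 89.9, -165.2]
force: [-0.5, 0.5, -0.2]
grip_width: 0.0441
```

```bash
python3 - <<'E'
from h import *
im,K,T=cam("wrist")
cv2.imwrite("pics/w8.png",im[:,:,::-1])
m=masks(im)
for b in blobs(m['dark'][:230],K,T,.004,80): print(b)
p=im.astype(int)
goal(.3782,.3030,.0178,53.6)
E
```

```text
([464.0, 228.0], [469.6, 383.0], [473.9, 389.1], [89.3, 1.8], 53.6)
([169.0, 228.0], [324.0, 185.3], [323.6, 184.8], [89.5, 1.8], 53.6)
([317.0, 154.0], [348.4, 324.5], [348.3, 324.4], [48.0, 15.4], 53.6)
t 19.02 p [0.3782, 0.3031, 0.1204] jaw 53.6 turn -0.0 q7 -0.7 w 0.0439 F [0.4, 1.3, -1.7]
   offset [0.1026, -0.0, -0.0001] ang [0.0002, 0.0, 0.0]
```

View pics/w8.png

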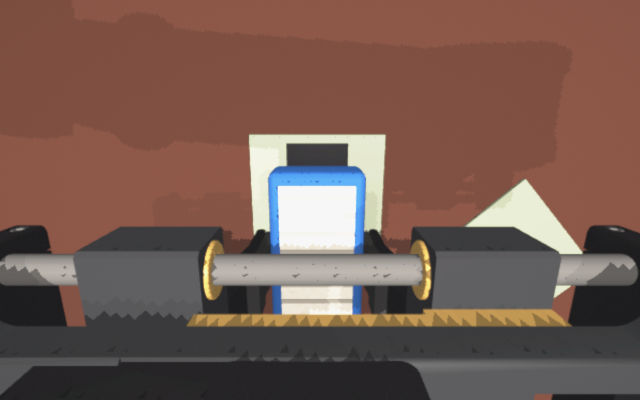

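```bash
python3 - <<'E'
from h import *
im,K,T=cam("wrist")
o,M=state();p=np.array(o['tool_pos'])
col=cv2.cvtColor(im,cv2.COLOR_RGB2HSV)[130:200,317].tolist()
print([(130+i,c) for i,c in enumerate(col) if i%1==0 and i<45])
for n,r,z in [("pad edge(55)",134.5,.004),("outline(48)",143.5,.004),("filter top(45)",168,p[2]-.0133+.024)]:
    print(n,((cast([317,r],K,T,z)[0]-p)@M).round(4)[1:])
for n,c,r,z in [("padL",250,150,.004),("padR",384.5,150,.004),("oL",287,155,.004),("oR",348,155,.004)]:
    print(n,((cast([c,r],K,T,z)[0]-p)@M).round(4)[1:])
E
```

```text
[(130, [7, 123, 129]), (131, [7, 123, 129]), (132, [8, 118, 130]), (133, [16, 71, 155]), (134, [33, 39, 216]), (135, [35, 27, 232]), (136, [34, 30, 231]), (137, [36, 28, 234]), (138, [35, 27, 234]), (139, [35, 27, 234]), (140, [35, 27, 234]), (141, [35, 27, 233]), (142, [34, 37, 219]), (143, [38, 29, 104]), (144, [120, 4, 66]), (145, [150, 4, 65]), (146, [135, 8, 65]), (147, [150, 16, 65]), (148, [143, 16, 64]), (149, [150, 12, 63]), (150, [150, 12, 63]), (151, [160, 12, 63]), (152, [160, 12, 63]), (153, [170, 12, 63]), (154, [160, 12, 63]), (155, [160, 12, 63]), (156, [150, 8, 62]), (157, [160, 12, 62]), (158, [130, 12, 62]), (159, [130, 12, 62]), (160, [113, 16, 62]), (161, [120, 12, 62]), (162, [130, 13, 61]), (163, [135, 9, 59]), (164, [130, 13, 60]), (165, [111, 91, 87]), (166, [109, 160, 137]), (167, [108, 172, 160]), (168, [109, 175, 166]), (169, [108, 173, 168]), (170, [108, 174, 174]), (171, [108, 177, 183]), (172, [108, 180, 211]), (173, [107, 177, 234]), (174, [105, 171, 243])]
pad edge(55) [ 0.0526 -0.    ]
outline(48) [ 0.0454 -0.    ]
filter top(45) [ 0.0446 -0.0001]
padL [ 0.0402 -0.0544]
padR [0.0402 0.0548]
oL [ 0.0362 -0.0244]
oR [0.0362 0.0252]
```

```bash
python3 - <<'E'
from h import *
im,K,T=cam("wrist")
o,M=state();p=np.array(o['tool_pos'])
for r,z in [(164.8,p[2]-.0133),(171.8,p[2]-.0133+.024)]:
    print(((cast([317,r],K,T,z)[0]-p)@M).round(4)[1:])
goal(.3782,.3030,.0178,53.6)
E
```

```text
[0.0426 0.0001]
[0.0429 0.0001]
t 19.12 p [0.3786, 0.3032, 0.1208] jaw 53.6 turn 0.0 q7 -0.8 w 0.0438 F [0.0, -0.5, -1.6]
   offset [0.103, 0.0004, -0.0005] ang [-0.0001, 0.0008, 0.001]
```

In the same view, the filter's centre (-2.3 mm along tool y) and the pad's centre (-2.4 mm) coincide. Lowering.

{"method": "drive_tool", "body": {
  "offset": [
    [0.03,0,-0.0002],
    [0.06,0,-0.0002],
    [0.083,0,-0.0002],
    [0.096,0,-0.0002],
    [0.101,0,-0.0002],
    [0.103,0,-0.0002],
    [0.103,0,-0.0002],
    [0.103,0,-0.0002]
  ],
  "angular": [
    [0,0,0],
    [0,0,0],
    [0,0,0],
    [0,0,0],
    [0,0,0],
    [0,0,0],
    [0,0,0],
    [0,0,0]
  ]
}}

```text
time_s: 20.12
tool_pos: [0.3791, 0.3032, 0.0183]
tool_rot: [-43.7, 89.9, 9.9]
force: [0.4, -1.1, -1.0]
grip_width: 0.044
```

{"method": "drive_tool", "body": {
  "offset": [
    [0,0,0],
    [0,0,0],
    [0,0,0],
    [0,0,0]
  ],
  "angular": [
    [0,0,0],
    [0,0,0],
    [0,0,0],
    [0,0,0]
  ],
  "fingers": -1
}}

```text
time_s: 20.62
tool_pos: [0.3791, 0.3033, 0.0184]
tool_rot: [-43.9, 89.9, 9.7]
force: [0.1, -0.1, 0.0]
grip_width: 0.0762
```

{"method": "drive_tool", "body": {
  "offset": [
    [-0.03,0,0],
    [-0.08,0,0],
    [-0.14,0,0],
    [-0.18,0,0],
    [-0.18,0,0],
    [-0.18,0,0]
  ],
  "angular": [
    [0,0,0],
    [0,0,0],
    [0,0,0],
    [0,0,0],
    [0,0,0],
    [0,0,0]
  ]
}}

```text
time_s: 21.38
tool_pos: [0.3785, 0.3025, 0.1976]
tool_rot: [-77.3, 89.9, -23.7]
force: [-0.4, 0.3, -0.9]
grip_width: 0.0871
```

```bash
python3 - <<'E'
from h import *
im,K,T=cam("wrist")
cv2.imwrite("pics/w9.png",im[:,:,::-1])
m=masks(im)
for b in blobs(m['blue'][:230],K,T,.028,80): print('b',b)
for b in blobs(m['pad']|(m['white']),K,T,.004,80): print('p',b)
goal(.6358,-.1428,.2,96)
goal(.6358,-.1428,.2,96,False)
E
```

```text
b ([317.0, 184.0], [380.0, 302.1], [379.8, 302.2], [90.8, 44.0], -35.9)
p ([316.0, 272.0], [463.9, 238.3], [463.8, 239.2], [440.9, 18.8], 53.5)
p ([464.0, 216.0], [501.2, 412.8], [517.9, 402.1], [109.2, 93.5], -83.9)
p ([317.0, 186.0], [385.4, 298.8], [385.6, 298.6], [84.3, 37.4], -36.4)
p ([316.0, 173.0], [377.3, 302.6], [379.7, 301.2], [109.2, 108.5], 53.6)
t 21.43 p [0.3781, 0.3024, 0.1972] jaw 53.6 turn 42.4 q7 8.4 w 0.0869 F [-0.1, 0.2, 0.4]
   offset [-0.0023, -0.4717, -0.2052] ang [-0.7405, -0.0006, 0.0008]
t 21.43 p [0.3781, 0.3024, 0.1972] jaw 53.6 turn 42.4 q7 8.4 w 0.0869 F [-0.1, 0.2, 0.4]
   offset [-0.0023, -0.4717, -0.2052] ang [-0.7405, -0.0006, 0.0008]
```

View pics/w9.png

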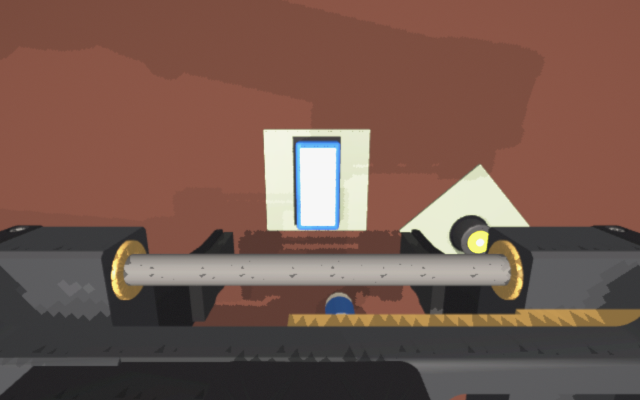

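The filter is covered squarely at (317,184), matching its pad within 1 mm and 0.5°. On to the latch.

{"method": "drive_tool", "body": {
  "offset": [
    [0,-0.035,-0.015],
    [0,-0.085,-0.037],
    [0,-0.14,-0.06],
    [0,-0.195,-0.085],
    [0,-0.25,-0.11],
    [0,-0.305,-0.133],
    [0,-0.36,-0.157],
    [0,-0.415,-0.18],
    [-0.002,-0.455,-0.198],
    [-0.002,-0.472,-0.205]
  ],
  "angular": [
    [-0.05,0,0],
    [-0.12,0,0],
    [-0.2,0,0],
    [-0.29,0,0],
    [-0.38,0,0],
    [-0.47,0,0],
    [-0.56,0,0],
    [-0.65,0,0],
    [-0.72,0,0],
    [-0.74,0,0]
  ]
}}

```text
time_s: 22.68
tool_pos: [0.636, -0.1452, 0.1965]
tool_rot: [60.4, 89.8, 156.2]
force: [-0.4, 0.6, 0.0]
grip_width: 0.0873
```

{"method": "drive_tool", "body": {
  "offset": [
    [0,0,0],
    [0,0,0]
  ],
  "angular": [
    [0,0,0],
    [0,0,0]
  ]
}}

```text
time_s: 22.92
tool_pos: [0.6352, -0.1426, 0.1958]
tool_rot: [56.6, 89.7, 152.5]
force: [0.4, 0.2, 0.2]
grip_width: 0.0871
```

```bash
python3 - <<'E'
from h import *
im,K,T=cam("wrist")
cv2.imwrite("pics/w10.png",im[:,:,::-1])
h=cv2.cvtColor(im,cv2.COLOR_RGB2HSV).astype(int)
print(h[150:225:8,316].tolist())
w=(h[...,0]>8)&(h[...,0]<40)&(h[...,1]>90)&(h[...,2]>170)
for b in blobs(w[:230],K,T,.022,80): print(b)
goal(.6358,-.1428,.012,96)
E
```

```text
[[30, 105, 247], [30, 106, 247], [30, 118, 247], [30, 125, 247], [30, 126, 247], [30, 127, 247], [29, 131, 247], [29, 135, 247], [29, 139, 247], [18, 167, 247]]
([315.0, 185.0], [635.6, -144.6], [636.0, -144.3], [78.2, 26.5], 5.4)
t 22.98 p [0.6354, -0.1425, 0.1964] jaw 96.0 turn 0.0 q7 87.7 w 0.0866 F [-0.9, -0.7, -0.3]
   offset [0.1844, -0.0011, -0.0007] ang [-0.0001, 0.0024, -0.0039]
```

View pics/w10.png

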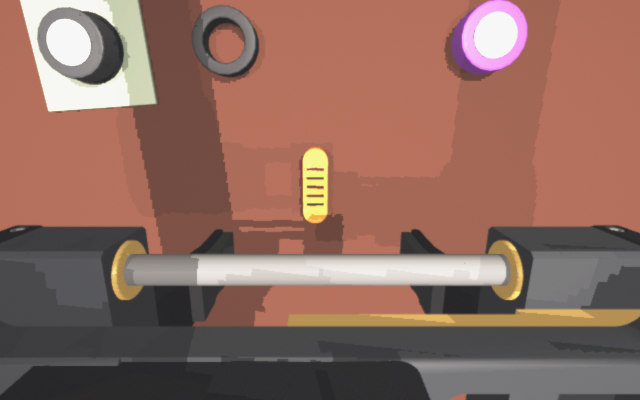

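Latch at (315,185), aligned with the jaws: (636,-143.7), yaw about 5.5.

{"method": "drive_tool", "body": {
  "offset": [
    [0.04,-0.0009,-0.001],
    [0.085,-0.0009,-0.001],
    [0.13,-0.0009,-0.001],
    [0.16,-0.0009,-0.001],
    [0.177,-0.0009,-0.001],
    [0.1845,-0.0009,-0.001],
    [0.1845,-0.0009,-0.001],
    [0.1845,-0.0009,-0.001]
  ],
  "angular": [
    [0,0.002,-0.004],
    [0,0.002,-0.004],
    [0,0.002,-0.004],
    [0,0.002,-0.004],
    [0,0.002,-0.004],
    [0,0.002,-0.004],
    [0,0.002,-0.004],
    [0,0.002,-0.004]
  ],
  "fingers": -0.3
}}

```text
time_s: 23.98
tool_pos: [0.6365, -0.1431, 0.0133]
tool_rot: [-99.1, 89.9, -3.1]
force: [0.3, -0.5, 0.2]
grip_width: 0.0566
```

{"method": "drive_tool", "body": {
  "offset": [
    [0,0,0],
    [0,0,0],
    [0,0,0],
    [0,0,0],
    [0,0,0],
    [0,0,0],
    [0,0,0]
  ],
  "angular": [
    [0,0,0],
    [0,0,0],
    [0,0,0],
    [0,0,0],
    [0,0,0],
    [0,0,0],
    [0,0,0]
  ],
  "fingers": 1,
  "squeeze": 20
}}

```text
time_s: 24.85
tool_pos: [0.6365, -0.1431, 0.0133]
tool_rot: [-101.5, 89.9, -5.5]
force: [-0.1, -0.0, 1.2]
grip_width: 0.0236
```

```bash
python3 - <<'E'
from h import *
goal(.3565,-.2855,.12,101.7)
E
```

```text
t 24.85 p [0.6365, -0.1431, 0.0133] jaw 96.0 turn 5.7 q7 82.1 w 0.0236 F [-0.1, -0.0, 1.2]
   offset [-0.1073, 0.2931, -0.1124] ang [-0.0997, -0.0005, 0.0019]
```

{"method": "drive_tool", "body": {
  "offset": [
    [-0.04,0,0],
    [-0.09,0.01,-0.004],
    [-0.11,0.045,-0.017],
    [-0.11,0.095,-0.036],
    [-0.11,0.145,-0.056],
    [-0.11,0.195,-0.075],
    [-0.11,0.24,-0.092],
    [-0.108,0.275,-0.105],
    [-0.107,0.293,-0.1124],
    [-0.107,0.293,-0.1124]
  ],
  "angular": [
    [0,0,0],
    [-0.01,0,0],
    [-0.03,0,0],
    [-0.045,0,0],
    [-0.06,0,0],
    [-0.075,0,0],
    [-0.09,0,0],
    [-0.1,0,0],
    [-0.1,0,0],
    [-0.1,0,0]
  ]
}}

```text
time_s: 26.1
tool_pos: [0.3549, -0.2866, 0.1195]
tool_rot: [172.4, 89.9, -86.1]
force: [-0.4, -0.7, -0.5]
grip_width: 0.0236
```

```bash
python3 - <<'E'
from h import *
im,K,T=cam("wrist")
cv2.imwrite("pics/w11.png",im[:,:,::-1])
m=masks(im)
for b in blobs((m['pad']|m['white'])[:230],K,T,.004,80): print(b)
goal(.3565,-.2855,.0178,101.7)
E
```

```text
([317.0, 178.0], [338.2, -291.2], [342.7, -290.3], [109.7, 79.3], -78.5)
t 26.15 p [0.3564, -0.2858, 0.1198] jaw 101.6 turn 0.1 q7 132.2 w 0.024 F [0.4, 0.3, -0.9]
   offset [0.102, -0.0001, 0.0004] ang [-0.0015, -0.0016, 0.0014]
```

View pics/w11.png

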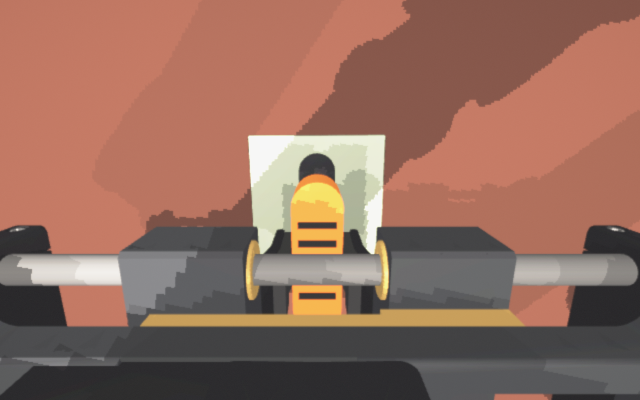

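```bash
python3 - <<'E'
from h import *
im,K,T=cam("wrist")
o,M=state();p=np.array(o['tool_pos'])
h=cv2.cvtColor(im,cv2.COLOR_RGB2HSV)
print([(130+i,c) for i,c in enumerate(h[130:195,317].tolist()) if i in range(2,8) or i in range(20,28) or i in range(40,58)])
for n,r,z in [("pad edge(55)",135,.004),("outline(41)",153,.004),("latch bot(38)",174.2,p[2]-.0133),("latch top(38)",184,p[2]-.0133+.022)]:
    print(n,((cast([317,r],K,T,z)[0]-p)@M).round(4)[1:])
for n,c,r,z in [("padL",249.5,160,.004),("padR",384,160,.004),("oL",299,168,.004),("oR",335,168,.004)]:
    print(n,((cast([c,r],K,T,z)[0]-p)@M).round(4)[1:])
goal(.3565,-.2855,.0178,101.7)
E
```

```text
[(132, [10, 85, 147]), (133, [28, 41, 187]), (134, [34, 23, 235]), (135, [35, 20, 240]), (136, [35, 19, 240]), (137, [35, 20, 240]), (150, [34, 30, 229]), (151, [33, 23, 132]), (152, [165, 7, 72]), (153, [143, 15, 66]), (154, [135, 15, 66]), (155, [140, 12, 65]), (156, [130, 12, 65]), (157, [120, 12, 66]), (170, [156, 15, 83]), (171, [162, 16, 80]), (172, [173, 23, 87]), (173, [8, 89, 123]), (174, [11, 165, 204]), (175, [13, 183, 240]), (176, [13, 184, 242]), (177, [13, 184, 242]), (178, [13, 184, 242]), (179, [13, 184, 242]), (180, [13, 184, 242]), (181, [14, 182, 244]), (182, [19, 167, 247]), (183, [26, 147, 247]), (184, [26, 146, 247]), (185, [26, 146, 247]), (186, [26, 146, 247]), (187, [26, 145, 247])]
pad edge(55) [ 0.0534 -0.0009]
outline(41) [ 0.039  -0.0009]
latch bot(38) [ 0.0389 -0.001 ]
latch top(38) [ 0.0382 -0.001 ]
padL [ 0.0334 -0.056 ]
padR [0.0333 0.0537]
oL [ 0.0268 -0.0157]
oR [0.0267 0.0138]
t 26.2 p [0.3572, -0.2852, 0.1199] jaw 101.7 turn -0.0 q7 132.2 w 0.0242 F [-0.5, 0.1, -0.4]
   offset [0.1021, 0.001, -0.0] ang [0.0004, -0.0012, 0.0023]
```

{"method": "drive_tool", "body": {
  "offset": [
    [0.03,-0.0006,0],
    [0.06,-0.0006,0],
    [0.083,-0.0006,0],
    [0.095,-0.0006,0],
    [0.1,-0.0006,0],
    [0.102,-0.0006,0],
    [0.102,-0.0006,0],
    [0.102,-0.0006,0]
  ],
  "angular": [
    [0,0,0],
    [0,0,0],
    [0,0,0],
    [0,0,0],
    [0,0,0],
    [0,0,0],
    [0,0,0],
    [0,0,0]
  ]
}}

```text
time_s: 27.2
tool_pos: [0.3583, -0.2856, 0.0185]
tool_rot: [-133.4, 89.8, -31.7]
force: [0.3, 0.1, -0.1]
grip_width: 0.0237
```

{"method": "drive_tool", "body": {
  "offset": [
    [0,0,0],
    [0,0,0],
    [0,0,0],
    [0,0,0]
  ],
  "angular": [
    [0,0,0],
    [0,0,0],
    [0,0,0],
    [0,0,0]
  ],
  "fingers": -1
}}

```text
time_s: 27.7
tool_pos: [0.3582, -0.2857, 0.0185]
tool_rot: [-134.7, 89.8, -33.0]
force: [0.0, -0.7, -1.1]
grip_width: 0.056
```

{"method": "drive_tool", "body": {
  "offset": [
    [-0.03,0,0],
    [-0.08,0,0],
    [-0.14,0,0],
    [-0.18,0,0],
    [-0.18,0,0],
    [-0.18,0,0]
  ],
  "angular": [
    [0,0,0],
    [0,0,0],
    [0,0,0],
    [0,0,0],
    [0,0,0],
    [0,0,0]
  ]
}}

```text
time_s: 28.45
tool_pos: [0.3571, -0.2852, 0.1977]
tool_rot: [-152.5, 89.9, -50.9]
force: [0.8, -0.2, 0.1]
grip_width: 0.087
```

```bash
python3 - <<'E'
from h import *
im,K,T=cam("wrist")
cv2.imwrite("pics/w12.png",im[:,:,::-1])
h=cv2.cvtColor(im,cv2.COLOR_RGB2HSV).astype(int)
w=(h[...,0]>8)&(h[...,0]<40)&(h[...,1]>90)&(h[...,2]>170)
for b in blobs(w[:235],K,T,.026,80): print('l',b)
m=masks(im)
for b in blobs((m['pad']|m['white'])[:235],K,T,.004,80): print('p',b)
for b in blobs((m['dark'])[:235],K,T,.004,80): print('d',b)
goal(.55,0,.3)
E
```

```text
l ([316.0, 184.0], [357.2, -286.7], [357.5, -286.5], [77.7, 25.0], 11.1)
p ([316.0, 178.0], [357.5, -287.2], [357.6, -287.2], [109.7, 108.4], -78.3)
d ([563.0, 231.0], [357.0, -7.3], [355.9, -6.6], [166.9, 9.3], -78.3)
d ([19.0, 230.0], [479.1, -597.6], [478.6, -597.7], [47.8, 9.4], -78.3)
t 28.5 p [0.357, -0.2847, 0.1973] jaw 101.7 turn 0.0 q7 146.3 w 0.087 F [0.1, -0.4, -0.6]
   offset [-0.1024, -0.247, 0.2396] ang [0.0, -0.0003, 0.0017]
```

View pics/w12.png

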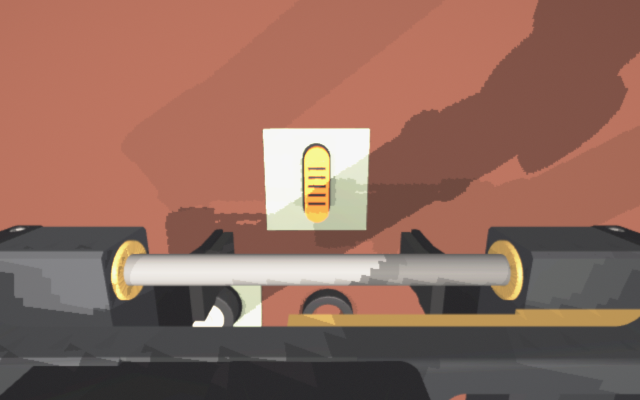

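The latch at (316,184) is within 1 mm and about 1° of its pad. Final top and side check.

```bash
python3 - <<'E'
from h import *
im,K,T=cam("top")
a=cv2.resize(im[100:300,140:520],None,fx=2,fy=2,interpolation=cv2.INTER_CUBIC)
cv2.imwrite("pics/t13.png",a[:,:,::-1])
m=masks(im)
for k,z in [('pad',.004),('yellow',.028),('orange',.026),('blue',.028),('white',.03),('purple',.026),('dark',.019)]:
    for b in blobs(m[k][:330],K,T,z):
        if b[0][1]>100 and 150<b[0][0]<520: print(k,b)
E
```

```text
pad ([427.0, 272.0], [322.2, -254.9], [324.2, -255.0], [59.1, 35.3], 11.1)
pad ([459.0, 264.0], [342.8, -338.5], [343.2, -338.5], [50.5, 11.2], 11.6)
pad ([447.0, 240.0], [404.1, -309.3], [402.5, -305.4], [53.9, 28.3], -88.7)
pad ([212.0, 245.0], [377.8, 302.0], [377.9, 302.2], [110.0, 109.9], 53.6)
pad ([470.0, 194.0], [526.5, -373.3], [525.8, -373.2], [109.4, 109.2], 9.9)
pad ([178.0, 189.0], [524.6, 403.5], [525.0, 403.1], [110.1, 107.6], 5.7)
yellow ([174.0, 186.0], [525.7, 404.4], [525.6, 405.2], [23.9, 23.8], 1.2)
blue ([211.0, 245.0], [377.1, 284.3], [378.7, 298.6], [91.6, 48.2], -36.1)
blue ([241.0, 196.0], [505.3, 224.0], [504.4, 226.1], [29.3, 13.0], -35.0)
white ([332.0, 245.0], [384.1, -10.6], [383.6, -11.0], [35.4, 35.1], -88.7)
white ([208.0, 244.0], [379.6, 302.8], [379.5, 302.6], [78.4, 34.3], -36.5)
white ([327.0, 207.0], [479.5, 2.6], [480.1, 3.7], [36.3, 36.0], 1.2)
white ([233.0, 192.0], [517.7, 250.2], [516.2, 249.6], [30.5, 17.1], 21.4)
purple ([332.0, 245.0], [384.8, -11.0], [385.0, -11.0], [61.0, 57.9], -88.7)
purple ([327.0, 208.0], [479.2, 2.5], [478.8, 3.0], [60.5, 58.6], -43.8)
dark ([507.0, 264.0], [361.3, -467.6], [325.2, -493.7], [439.8, 236.7], -75.3)
dark ([413.0, 260.0], [321.2, -176.4], [339.7, -203.0], [502.9, 137.9], -52.6)
dark ([420.0, 199.0], [507.5, -238.8], [507.8, -239.0], [60.2, 57.9], -88.8)
dark ([246.0, 189.0], [525.6, 217.8], [523.8, 215.0], [30.0, 19.8], 29.1)
dark ([471.0, 193.0], [525.1, -370.8], [525.1, -370.7], [68.4, 60.7], -88.8)
dark ([180.0, 189.0], [522.0, 387.9], [521.4, 391.3], [39.0, 25.4], -16.3)
```

View pics/t13.png

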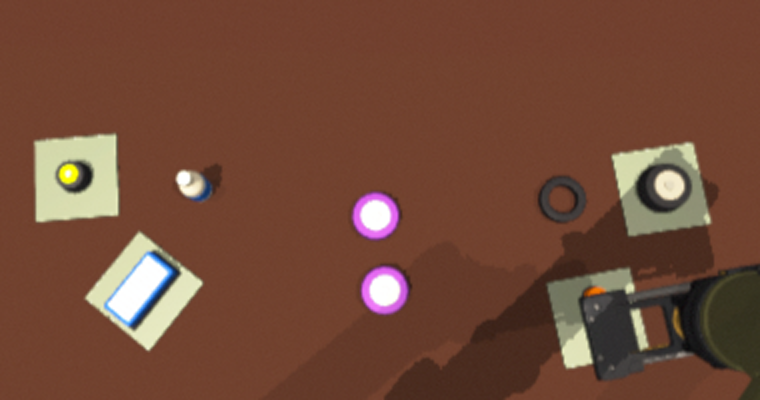

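The top view shows the three visible parts centred on their pads, and the bystanders and purple wheels unmoved. The gripper hangs clear at 0.2 m over the latch pad (600,320), and the wrist view already confirmed the latch. Handing in.

```bash
python3 - <<'E'
from cell import sign_off
print(sign_off())
E
```

```text
the job is handed in; nothing more can be done
None
```

All four parts are flat, right way up, on their own pads and released. I placed them in the order wheel, roller, filter, latch, and handed in at about 28.6 s of the 115 s allowed.

| Part | Last offset from pad centre | Yaw difference |
|---|---|---|
| Wheel | about 1.5 mm | not applicable |
| Roller | about 1–2 mm | not applicable |
| Filter | about 1 mm (wrist), 1.7 mm (top) | about 0.5° |
| Latch | about 0.7 mm (wrist view only) | about 0.6° |

- **Bystanders:** in the last top view the tape, bottle and both purple look-alikes were where they started. The gripper was open and clear, about 0.2 m up.
- **Unclear checks:** the top camera could not see the latch at the end because the arm hid it. The wrist and top cameras also disagreed by up to about 2 mm on some pad positions, so I checked each part against its pad within the same picture.

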